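# Load a dressing stick into the spring magazine of the lap dresser and close its rail

### The arm

A 7-joint arm with a two-finger parallel gripper is mounted at the origin on the work surface. World frame = base frame: x ahead of the robot, y to its left, z up, the work surface at z = 0. Lengths are in m, angles in rad, forces in N, time in s.
With the tool pointing down it reaches from about 0.4 to 0.875 m from the base axis. Payload 19.3 kg.
Tool frame: the origin (TCP) lies at the very end of the fingers, on their centre line; the grasp point (between the pads) lies 19 mm behind it; z points along the fingers, y is the line along which they close (so a half turn about z gives the same grasp; the last joint's range is limited). The gripper opens to 85 mm and grips with 20 to 120 N. Pads are 22 mm wide; open, the fingers measure 114 mm over their backs; the gripper's body (76 mm by 85 mm) begins 54 mm behind the grasp point. The pads swing forward as they close: fully open they stand 13 mm farther back than shut.
Start: joints at [1.223, 0.521, -0.036, 1.599, 0.021, 1.021, -0.113], TCP at [0.171, -0.601, 0.231] pointing down, gripper open.
Joint ranges: [-2.91, 2.91], [-0.3, 2.13], [-1.5, 1.42], [0.17, 2.43], [-1.26, 4.41], [0.16, 1.93], [-2.52, 2.52]. Speed limits (rad/s): [1.89, 1.89, 2.39, 2.39, 3.01, 3.01, 3.01].

### API

Orientations are given as [roll, pitch, yaw] about the fixed x, y, z axes, in that order (R = Rz(yaw) Ry(pitch) Rx(roll)).
In Python, from workcell import bot gives the robot as it stands.
- The arm moves only by the tool jog_arm, never from a script. Its argument "motion" is a list of rows, each a list of 5 numbers: the shift along the tool's x, y, z scaled (see below), then the turn about the tool's z scaled (see below), then the opening, from 0 (shut) to 1 (fully open). A call has 1 to 12 rows; each row shifts and turns the commanded pose from where the row before left it, along the tool's axes as they then stand; what a row does not reach is not made up. The controller multiplies each number of a shift by 30 mm and each number of a turn by 0.08 rad. A row lasts 1/10 s, in which the tool goes at most 50 mm and 8.59 degrees, less where a joint would pass 70% of its speed; a pose out of reach is approached as far as the arm can. A call with a number of a shift or a turn outside -1 to 1 is refused whole. A call with a gripper value outside its range is refused whole. The fingers move at their own pace and stop on an object; "newtons" is the grip in N (left out, the last holds). Time passes only in rows, so rows that do not move let the fingers close. It gives the time, the measured TCP pose, the force, the opening and the grip force at its end, in the units of the state.
- bot.observe(): the state, without advancing time (a new reading comes with each control period).
- bot.grab_frame(name): name is "scene" or "top" or "wrist"; returns a dict with "pixels" (480x640x3 uint8, red, green, blue), "fovy" (degrees; the focal length in pixels is half the picture's height over the tangent of half this angle, whatever the lens; pixels are square), "cx", "cy" (the principal point, pixels), "rvec" (rotation vector, rad) and "tvec" (3), from world to camera coordinates, as OpenCV has them; the wrist camera has in their place "mount" (4x4, takes a point from camera to tool coordinates, whose origin is the TCP and whose axes are the flange's). Camera axes: x right, y down, z forward; pixel columns grow to the right and rows downward; lengths in m; the calibration is good to about 2 mm. The wrist camera is an equidistant fisheye: a pixel r from the principal point sees the ray r / f radians off the axis. A picture is of the moment at which its call begins: read the wrist's pose just before it. There is no depth.
- bot.job_done(): hands the job in; it is judged then, once.
The state is a dict: "clock": time; "qpos": joint angles; "qd": joint speeds; "joint_efforts": joint torques, N m; "position": TCP position; "tool_rot": TCP orientation; "force": force on the tool from outside, world axes, zero at the start; "moment": the same for the moment, N m; "grip_width": finger opening in m; "finger_force": force on a finger pad.
Only numpy, scipy, OpenCV 4.12 (cv2) and the standard library are available. Lean on these libraries where they do the work, as an engineer would, in place of code of your own. Each camera call takes 0.05 s, during which the arm holds its last target. There are 200 camera calls.

### The job

Put the full-length green dressing stick into the channel of the lap dresser: press its end against the brass spring follower until its other end drops down behind the heel lip, so that it lies flat on the channel floor under spring pressure, and then slide the blue rail fully home over it and let go. The stick is brittle, so feel your way in, do not drive the follower hard against the end of its travel or lean on the stick, and leave the other things on the bench where they are.

Things in the scene. Friction and masses are not known exactly. Their poses are not given: they have to be found in the camera images.
- stick_center (a point): Centre of the full-length green dressing stick: square bar 120 x 18 x 18 mm, 60 to 120 g, brittle, lying on the 3 mm blue felt pad, length along its own x (either end may go first). Grip its middle across the 18 mm, from above. Its neighbours are over 40 mm clear.
- bed: Fixed grey bed of the lap dresser, 70 mm wide. Origin on the bench under the channel; x along the channel towards the spring, y across, z up. On it the aluminium CARRIAGE is clamped anywhere from -13 to +13 mm (offset c along x) of its middle. c is NOT measured: feel for it with the stick on the follower, or see it. It does not move. Everything named below rides on it; heights are above the bench.
- seat (a point): Where the loaded stick's centre would be if c = 0 (fixed to the bed; add c along x): bed x 0, y 0, z 45 mm. Channel floor at z 36, 16 mm wide, bare at the sides from x -60 to +24, so fingers pass down beside the stick. Walls 21 mm apart inside (1.5 mm play a side), x 34 to 158, top z 56, with a flared mouth from x 24. Loaded, the stick spans x -60 to +60.
- lip (a point): Top inner edge of the heel lip if c = 0 (add c along x): bed x -60, z 42 mm, 6 mm above the floor; 8 mm thick. Ears beside it 21 mm apart inside, x -68 to -60, top z 50. The stick must come in level above the lip, its leading end short of the follower, go forward until it touches, press the follower back, and go down to the floor behind the lip.
- face (a point): Middle of the brass follower's face at rest if c = 0 (add c along x): bed x +53 mm; face z 37 to 54. From first touch the stick must press it more than 7 mm back to clear the lip: 8 to 10 mm is good; it bottoms at 11 mm. Its position is not reported: read the force. The spring gives 4 N at first touch, 0.5 N per mm more (7.5 N loaded, 9.5 N bottomed, then hard); its face drags as the stick is lowered.
- tab (a point): Centre of the rail's red tab when fully home, if c = 0 (add c and the rail joint's value along x): bed x 50, z 72 mm. Tab 12 mm thick in x, 26 mm wide, z 60 to 84. The blue rail under it is 4 mm thick, 32 mm wide, z 56 to 60, and reaches from 30 mm before the tab's centre to 45 mm behind it.
- rail (a joint): Opening of the blue slide rail: 0 fully home, 0.06 fully open (towards +x). It starts open, about 0.05 to 0.06. About 3 N of friction; it stays where it is left. Push or pull it by its red tab towards -x.
- stub_center (a point): Centre of a worn green stub, 55 x 18 x 18 mm, loose on the felt pad; leave it.
- white_stick_center (a point): Centre of a white stick, 120 x 18 x 18 mm, loose on the felt pad; leave it.
- tin_center (a point): Centre of a small open steel tin, 62 x 55 x 35 mm, loose; leave it.
- stone_box_center (a point): Centre of a clear open box with stones, 80 x 60 x 22 mm, loose; leave it.
- wrench_grip (a point): Grip of a 190 mm open-ended wrench lying on the bench; leave it.
- spirit_center (a point): Centre of an upright bottle, 66 mm across, 170 mm high, loose; leave it.
- pot_center (a point): Centre of a white cup, 70 mm across, 60 mm high, loose; leave it.

How it is judged:
By the outcome, as a careful person would: the job done as asked, in the order asked, and still so for the second after the job is handed in, with the robot touching nothing.
It also fails if it takes over 70 s, if anything falls off the work surface, if the arm or the gripper's body presses on something with over 40 N, if the wrist force passes 120 N, or if a joint passes its speed limit or range.

## Working session

There is one attempt and no reset: what is moved stays moved. The work goes in short steps, Python scripts to look and compute and a tool call to move; the robot and the scene stay as the last step left them, time stands still between calls to the robot, and variables do not carry over. Pictures are saved under pics/ and viewed, at most 12 in all, crops included, and the job is handed in when it is done.

Besides the shell and the picture viewer there is one more tool, called after "Call:" as name(argument=value, ...) on one line, values as JSON. jog_arm: Moves the arm, as the interface text tells. Shifts and turns lie within -1 to 1; 1 stands for 30 mm of shift or 0.08 rad of turn. Its arguments: {"type":"object","properties":{"motion":{"type":"array","items":{"type":"array","items":{"type":"number"}}},"newtons":{"type":"number"}},"required":["motion"]}

```bash
mkdir -p pics; cat > h.py <<'E'
import numpy as np, cv2, pickle
from workcell import bot
from scipy.spatial.transform import Rotation as R
def grab(n,tag):
    s=bot.observe(); f=bot.grab_frame(n); f['s']=s
    pickle.dump(f,open(f'pics/{tag}.pkl','wb')); cv2.imwrite(f'pics/{tag}.png',f['pixels'][:,:,::-1]); return f
def load(tag): return pickle.load(open(f'pics/{tag}.pkl','rb'))
def ray(f,u,v):
    F=240/np.tan(np.radians(f['fovy'])/2); d=np.array([(u-f['cx'])/F,(v-f['cy'])/F])
    if 'mount' in f:
        r=np.hypot(*d); k=np.sin(r)/r if r>1e-9 else 1
        d=np.array([d[0]*k,d[1]*k,np.cos(r)]); s=f['s']
        Rt=R.from_euler('xyz',s['tool_rot']).as_matrix(); M=np.array(f['mount'])
        return Rt@M[:3,3]+np.array(s['position']), Rt@M[:3,:3]@d
    Rm=cv2.Rodrigues(np.array(f['rvec'],float))[0]
    return -Rm.T@np.array(f['tvec'],float).ravel(), Rm.T@np.array([d[0],d[1],1])
def pix(f,u,v,z):
    o,d=ray(f,u,v); return o+d*(z-o[2])/d[2]
def proj(f,P):
    F=240/np.tan(np.radians(f['fovy'])/2)
    P=np.array(P,float)
    if 'mount' in f:
        s=f['s'];Rt=R.from_euler('xyz',s['tool_rot']).as_matrix(); M=np.array(f['mount'])
        p=M[:3,:3].T@(Rt.T@(P-np.array(s['position']))-M[:3,3]); n=np.hypot(p[0],p[1]); a=np.arctan2(n,p[2])
        return f['cx']+F*a*p[0]/n, f['cy']+F*a*p[1]/n
    p=cv2.Rodrigues(np.array(f['rvec'],float))[0]@P+np.array(f['tvec'],float).ravel()
    return f['cx']+F*p[0]/p[2], f['cy']+F*p[1]/p[2]
E
python3 - <<'E'
from h import *
for n in ('top','scene','wrist'):
    f=grab(n,n+'0'); print(n,f['fovy'],ray(f,320,240))
    if n=='wrist': print(f['mount'])
s=bot.observe(); print(s)
E
```

```text
top 42.576873594557135 (array([ 0.38713472, -0.09639566,  1.48647085]), array([ 0.07869271, -0.00684666, -0.99688268]))
scene 44.28474292780383 (array([ 1.32818448, -0.72395643,  0.92680021]), array([-0.62856397,  0.46397956, -0.6243304 ]))
wrist 65.70646984690485 (array([ 0.24740602, -0.57949295,  0.37373536]), array([-0.29352155, -0.09172764, -0.95154146]))
[[ 5.49231863e-04 -9.50621054e-01 -3.10353524e-01  7.90432280e-02]
 [ 9.99999799e-01  4.24190715e-04  4.70389788e-04  2.63747224e-04]
 [-3.15513353e-04 -3.10353720e-01  9.50621096e-01 -1.42972014e-01]
 [ 0.00000000e+00  0.00000000e+00  0.00000000e+00  1.00000000e+00]]
{'clock': 0.15, 'qpos': array([ 1.22283401,  0.52185052, -0.03630274,  1.59985779,  0.0212031 ,
        1.02110158, -0.11281488]), 'qd': array([ 8.99456848e-04, -9.72514705e-04,  2.58056444e-04, -1.59252751e-03,
       -3.45515330e-04, -2.73967119e-04, -2.25072375e-05]), 'joint_efforts': array([ 1.69918650e-03, -9.27405524e+01,  1.98074631e+00, -3.70057154e+01,
        1.79333612e-02,  6.45020496e-03, -3.91589242e-05]), 'position': array([ 0.17126824, -0.60082207,  0.23088169]), 'tool_rot': array([-3.14076333e+00,  7.03680616e-05,  2.77715016e-01]), 'force': array([-0.0375706 ,  0.11886728, -0.30116868]), 'moment': array([-0.00559401, -0.01402364,  0.0060414 ]), 'finger_force': 0.0, 'grip_width': 0.0856516106641247}
```

View pics/top0.png

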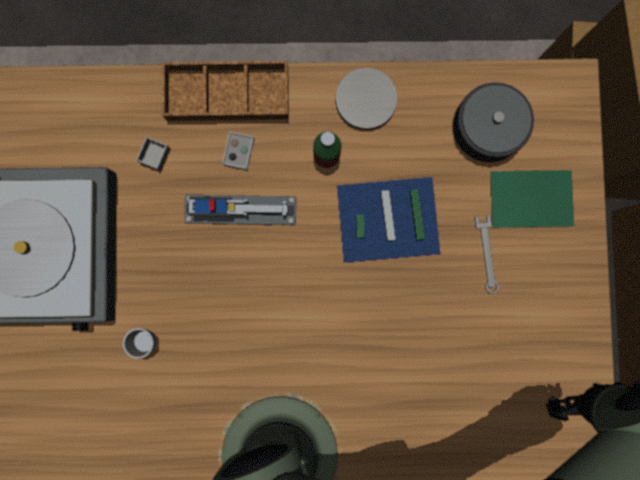

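View pics/scene0.png

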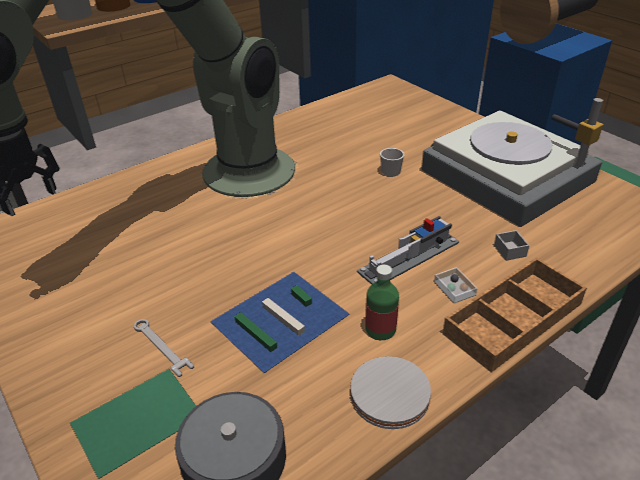

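The top view shows the full stick at about (418,215), the bed spanning (186..296, 195..224) with its spring end to the left (+y), and the red tab at about (212,205). I'll enlarge both.

```bash
python3 - <<'E'
from h import *
im=cv2.imread('pics/top0.png')
a=cv2.resize(im[185:235,178:304],None,fx=6,fy=6,interpolation=cv2.INTER_CUBIC)
b=cv2.resize(im[180:250,345:445],None,fx=4,fy=4,interpolation=cv2.INTER_CUBIC)
o=np.zeros((590,760,3),np.uint8); o[:300,:756]=a; o[305:585,:400]=b; cv2.imwrite('pics/c1.png',o)
f=load('top0')
m=cv2.inRange(cv2.cvtColor(im[180:250,405:435],cv2.COLOR_BGR2HSV),(40,90,20),(85,255,255))
v,u=np.nonzero(m); c=cv2.minAreaRect(np.float32(np.c_[u+405,v+180])); print(c)
bx=[pix(f,*p,.021) for p in cv2.boxPoints(c)]; print(np.round(bx,4))
E
```

```text
((416.81890869140625, 214.52381896972656), (49.62489700317383, 7.748998641967773), 82.50414276123047)
[[ 0.6189 -0.324   0.021 ]
 [ 0.621  -0.3426  0.021 ]
 [ 0.5022 -0.3547  0.021 ]
 [ 0.5001 -0.3363  0.021 ]]
```

View pics/c1.png

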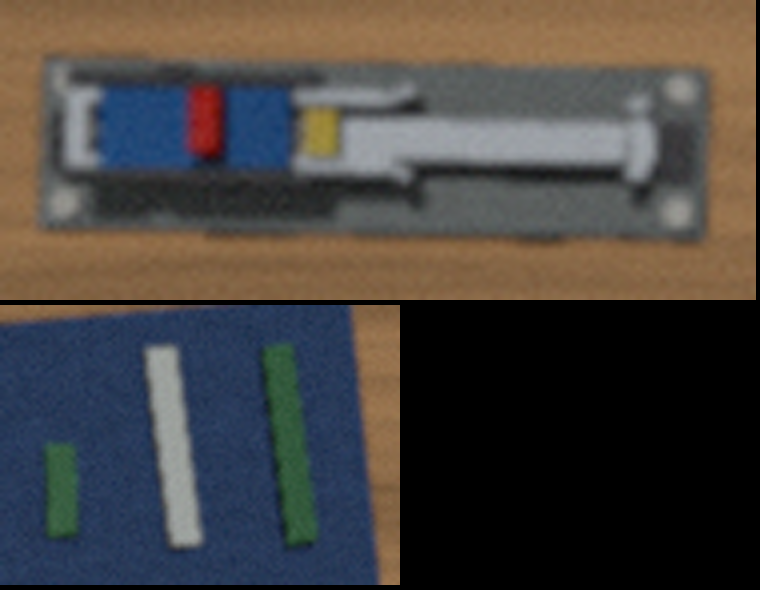

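```bash
python3 - <<'E'
from h import *
f=load('top0')
g=lambda x,y,z: pix(f,178+(x+.5)/6-.5,185+(y+.5)/6-.5,z)
C=[g(45,57,.01),g(708,70,.01),g(705,240,.01),g(40,228,.01)]
print('plate',np.round(C,4),np.round(np.mean(C,0),4))
print('edges',[round(float(np.linalg.norm(C[i]-C[i-1])),4) for i in range(4)])
d=(C[0]+C[3]-C[1]-C[2]); print('yaw',np.arctan2(d[1],d[0]))
P={'rail L':g(100,126,.06),'rail R':g(290,130,.06),'tab':g(205,120,.084),'face':g(341,132,.054),'lip in':g(626,143,.042),'ears':g(640,139,.05),'lip out':g(656,143,.042)}
for k,v in P.items(): print(k,np.round(v,4))
E
```

```text
plate [[ 0.6201  0.2175  0.01  ]
 [ 0.6107 -0.0493  0.01  ]
 [ 0.5419 -0.0471  0.01  ]
 [ 0.5509  0.2195  0.01  ]] [0.5809 0.0852 0.01  ]
edges [0.0692, 0.2669, 0.0688, 0.2668]
yaw 1.5362457549771766
rail L [0.5848 0.1855 0.06  ]
rail R [0.5821 0.1118 0.06  ]
tab [0.5832 0.1407 0.084 ]
face [0.5818 0.0928 0.054 ]
lip in [ 0.5774 -0.0176  0.042 ]
ears [ 0.5778 -0.0236  0.05  ]
lip out [ 0.5772 -0.0294  0.042 ]
```

Call:
jog_arm(motion=[[1, 0, 0, 0.75, 1], [1, 0, 0, 0.75, 1], [1, 0, 0, 0.7, 1], [1, 0, 0, 0, 1], [1, 0, 0, 0, 1], [1, 0, 0, 0, 1], [1, 0, 0, 0, 1], [1, 0, 0, 0, 1], [1, 0, 0, 0, 1], [1, 0, 0, 0, 1], [0, 0, 0, 0, 1]])

```text
clock: 1.25
position: [0.4725, -0.5579, 0.2302]
tool_rot: [-3.14, -0.001, 0.106]
force: [0.5, 0.5, -0.3]
grip_width: 0.085
finger_force: 0.0
```

Call:
jog_arm(motion=[[0.53, -1, 0, 0, 1], [0.53, -1, 0, 0, 1], [0.53, -1, 0, 0, 1], [0.53, -1, 0, 0, 1], [0.53, -1, 0, 0, 1], [0.53, -1, 0, 0, 1], [0.5, -0.93, 0, 0, 1], [0, 0, 1, 0, 0.6], [0, 0, 1, 0, 0.6], [0, 0, 1, 0, 0.6], [0, 0, 0.7, 0, 0.6], [0, 0, 0, 0, 0.6]])

```text
clock: 2.45
position: [0.5551, -0.3416, 0.1174]
tool_rot: [-3.139, 0.004, 0.102]
force: [-0.4, -0.2, 0.4]
grip_width: 0.051
finger_force: 0.0
```

```bash
python3 - <<'E'
from h import *
f=grab('wrist','w1'); s=f['s']; print(s['position'],s['tool_rot'],s['grip_width'])
im=cv2.imread('pics/w1.png')
m=cv2.inRange(cv2.cvtColor(im,cv2.COLOR_BGR2HSV),(40,90,20),(85,255,255))
n,l,st,ce=cv2.connectedComponentsWithStats(m)
for i in range(1,n):
    if st[i,4]>1000: print(st[i],ce[i],pix(f,*ce[i],.021))
P=np.array([pix(f,u,v,.021) for v,u in zip(*np.nonzero(l==1+np.argmax(st[1:,4])))],np.float32)
print(cv2.minAreaRect(P[:,:2]*1000))
E
```

```text
[ 0.55508388 -0.34155627  0.11743804] [-3.13897015  0.00400987  0.10173996] 0.05095397733413381
[  526   122   114   167 14807] [589.50523401 214.03930573] [ 0.60132481 -0.55863548  0.021     ]
[ 298  141   28  168 4337] [311.59672585 222.71501038] [ 0.56820492 -0.33685285  0.021     ]
[ 115  207   31   74 1922] [130.078564   242.84703434] [ 0.54008083 -0.20369808  0.021     ]
((602.4761962890625, -584.3095703125), (127.18824005126953, 152.9775848388672), 0.1872437745332718)
```

View pics/w1.png

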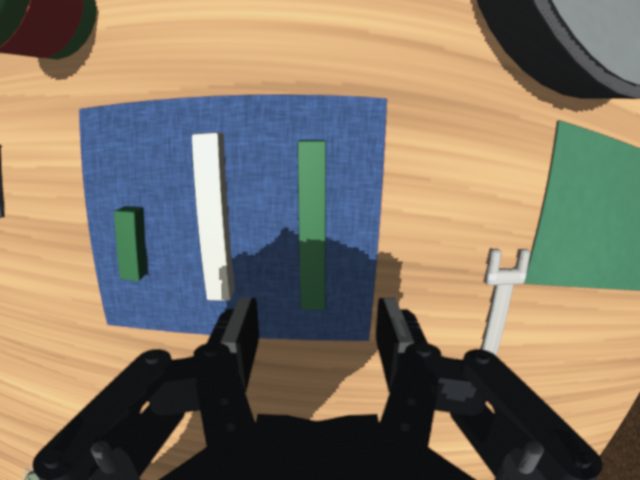

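The wrist view shows the stick standing between u 299–326 and v 141–309, nearly vertical and roughly midway between the fingers.

```bash
python3 - <<'E'
from h import *
f=load('w1')
a=pix(f,312,141,.021);b=pix(f,312.7,309,.021);print(a,b,np.linalg.norm(a-b),(a+b)/2,np.arctan2(*(a-b)[1::-1]))
s=f['s'];Rt=R.from_euler('xyz',s['tool_rot']).as_matrix()
print(((a+b)/2-s['position'])@Rt)
E
```

```text
[ 0.62214187 -0.33174059  0.021     ] [ 0.50347691 -0.34396987  0.021     ] 0.11929345611601108 [ 0.56280939 -0.33785523  0.021     ] 0.10269464660431128
[ 0.0084481  -0.00264443  0.0964122 ]
```

Call:
jog_arm(motion=[[0.25, -0.08, 1, 0, 0.5], [0, 0, 1, 0, 0.5], [0, 0, 1, 0, 0.45], [0, 0, 0.5, 0, 0.45], [0, 0, 0.2, 0, 0.45], [0, 0, 0, 0, 0.45], [0, 0, 0, 0, 0.15], [0, 0, 0, 0, 0.1], [0, 0, 0, 0, 0.1], [0, 0, 0, 0, 0.1]], newtons=35)

```text
clock: 3.5
position: [0.5648, -0.3396, 0.011]
tool_rot: [3.14, -0.002, 0.102]
force: [-0.4, 1.0, 5.5]
grip_width: 0.0169
finger_force: 34.5
```

Call:
jog_arm(motion=[[0, 0, 0, 0, 0.1], [0, 0, 0, 0, 0.1]])

```text
clock: 3.7
position: [0.5648, -0.3396, 0.011]
tool_rot: [3.14, -0.002, 0.102]
force: [-1.9, 0.8, 5.6]
grip_width: 0.0167
finger_force: 34.5
```

Call:
jog_arm(motion=[[0, 0, -0.3, 0, 0.1], [0, 0, -0.8, 0, 0.1], [0, 0, -1, 0, 0.1], [0, 0, -1, 0, 0.1], [0, 0, -1, 0, 0.1], [0, 0, -0.6, 0, 0.1], [0, 0, 0, 0, 0.1], [0, 0, 0, 0, 0.1]])

```text
clock: 4.5
position: [0.564, -0.3391, 0.151]
tool_rot: [3.141, -0.001, 0.102]
force: [-0.7, -0.0, -1.2]
grip_width: 0.0168
finger_force: 34.5
```

Call:
jog_arm(motion=[[0.14, -1, 0, -1, 0.1], [0, -1, 0, 0, 0.1], [0, -1, 0, 0, 0.1], [0, -1, 0, 0, 0.1], [0, -1, 0, 0, 0.1], [0, -1, 0, 0, 0.1], [0, -1, 0, 0, 0.1], [0, -1, 0, 0, 0.1], [0, -1, 0, 0, 0.1], [0, -1, 0, 0, 0.1], [0, -1, 0, -1, 0.1], [0, -0.9, 0, -1, 0.1]])

```text
clock: 5.7
position: [0.5031, 0.0139, 0.1496]
tool_rot: [-3.141, 0.001, 0.346]
force: [1.2, 0.2, -1.3]
grip_width: 0.0168
finger_force: 34.5
```

Call:
jog_arm(motion=[[0, 0, 0, -1, 0.1], [0, 0, 0, -1, 0.1], [0, 0, 0, -1, 0.1], [0, 0, 0, -1, 0.1], [0, 0, 0, -1, 0.1], [0, 0, 0, -1, 0.1], [0, 0, 0, -1, 0.1], [0, 0, 0, -1, 0.1], [0, 0, 0, -1, 0.1], [0, 0, 0, -1, 0.1], [0, 0, 0, -1, 0.1], [0, 0, 0, -1, 0.1]])

```text
clock: 6.9
position: [0.5033, 0.0123, 0.1495]
tool_rot: [-3.14, 0.0, 1.305]
force: [-0.3, 0.3, -0.8]
grip_width: 0.0167
finger_force: 34.5
```

Call:
jog_arm(motion=[[0, 0, 0, -1, 0.1], [0, 0, 0, -1, 0.1], [0, 0, 0, -0.9, 0.1], [0, 0, 0, 0, 0.1], [0, 0, 0, 0, 0.1]])

```text
clock: 7.4
position: [0.5036, 0.0122, 0.1498]
tool_rot: [-3.141, -0.0, 1.531]
force: [-0.2, -0.2, -0.7]
grip_width: 0.0169
finger_force: 34.5
```

```bash
python3 - <<'E'
from h import *
f=grab('wrist','w2'); s=f['s']; print(s['position'],s['tool_rot'],s['qpos'],s['force'])
E
```

```text
[0.50355422 0.01223087 0.1498471 ] [-3.14061593e+00 -1.34469752e-04  1.53135853e+00] [ 0.19375687  0.47330215 -0.43922065  1.974838    0.28641613  0.75437275
 -0.45334711] [-0.20390639 -0.24545221 -0.66680273]
```

View pics/w2.png

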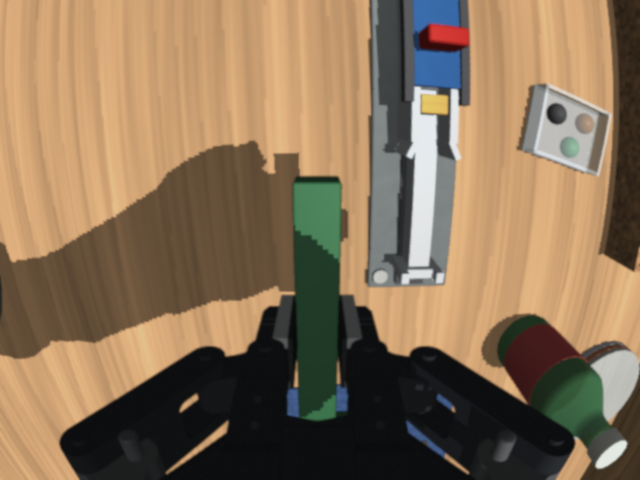

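The wrist view shows the stick level in the grip, with its front end at about (317,180). The bed is to the right: gold follower at (434,104), lip at about (420,272), red tab at (444,37). I'll crop in for exact edges.

```bash
python3 - <<'E'
from h import *
im=cv2.imread('pics/w2.png')[88:288,365:475]
o=cv2.resize(cv2.rotate(im,cv2.ROTATE_90_COUNTERCLOCKWISE),None,fx=4,fy=4,interpolation=cv2.INTER_CUBIC)
cv2.imwrite('pics/c2.png',o); print(o.shape)
E
```

```text
(440, 800, 3)
```

View pics/c2.png

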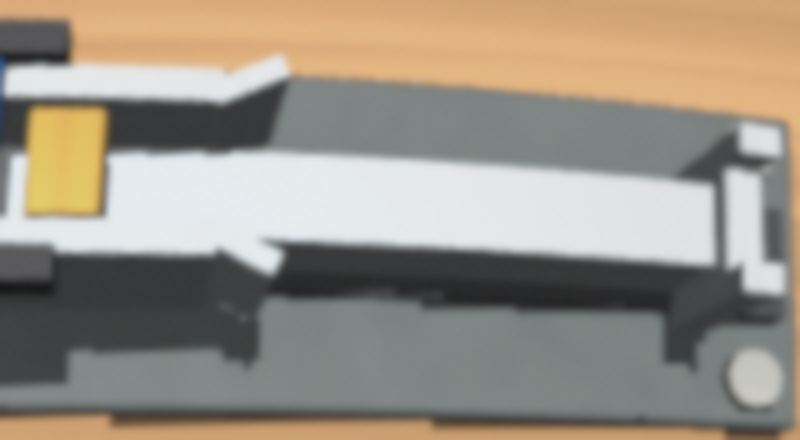

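```bash
python3 - <<'E'
from h import *
f=load('w2')
g=lambda X,Y,z: pix(f,475-(Y+.5)/4-.5,88+(X+.5)/4-.5,z)
A={}
for n,X,Y1,Y2,z in [('floor300',300,152,243,.036),('floor690',690,182,264,.036),('lip',724,168,265,.042),('ears',739,157,262,.05),('face',106,107,215,.054)]:
    p,q=g(X,Y1,z),g(X,Y2,z); A[n]=(p+q)/2; print(n,np.round(A[n],4),'w',round(np.linalg.norm(p-q),4))
d=A['floor300']-A['floor690'];print('yaw floor',np.arctan2(d[1],d[0]))
d=A['face']-A['lip'];print('yaw',np.arctan2(d[1],d[0]),np.linalg.norm(d[:2]))
for z in (.141,):
  a,b=pix(f,317,181,z),pix(f,317.5,418,z); print('stick',a,b,np.linalg.norm(a-b),(a+b)/2-f['s']['position'],np.arctan2(*(a-b)[1::-1]))
E
```

```text
floor300 [0.5817 0.0631 0.036 ] w 0.017
floor690 [ 0.5795 -0.0105  0.036 ] w 0.0164
lip [ 0.5795 -0.0151  0.042 ] w 0.0191
ears [ 0.5787 -0.0147  0.05  ] w 0.0202
face [0.5828 0.0974 0.054 ] w 0.0188
yaw floor 1.5399890841699941
yaw 1.5410758193693725 0.11253010075322058
stick [0.50539753 0.06777845 0.141     ] [ 0.50062897 -0.06222261  0.141     ] 0.13008849413423895 [-0.00054097 -0.00945295 -0.0088471 ] 1.5341318189247353
```

```bash
python3 - <<'E'
from h import *
f=load('w2');s=f['s'];Rt=R.from_euler('xyz',s['tool_rot']).as_matrix()
for z in (.152,.156,.160):
  p=(pix(f,294.5,184,z),pix(f,340,183,z)); print(z,'w',np.linalg.norm(p[0]-p[1]),'front in tool',(sum(p)/2-s['position'])@Rt, 'back', (pix(f,317.5,418,z)-s['position'])@Rt)
im=cv2.imread('pics/w2.png'); cv2.imwrite('pics/c3.png',cv2.resize(im[165:430,255:385],None,fx=2.2,fy=2.2,interpolation=cv2.INTER_CUBIC))
# target: carriage seat and tool deltas
yaw=1.539; d=np.array([np.cos(yaw),np.sin(yaw)])
lip=np.array([.5795,-.0151]);face=np.array([.5828,.0974]); 
print('seat+c',lip+60e-3*d,face-53e-3*d)
E
```

```text
0.152 w 0.017420089907615212 front in tool [ 0.05633452 -0.000243   -0.00214509] back [-6.33855920e-02 -1.61463810e-06 -2.16142055e-03]
0.156 w 0.016925305203064286 front in tool [ 0.05698011 -0.00024443 -0.006145  ] back [-5.93395835e-02 -9.90239274e-06 -6.16087033e-03]
0.16 w 0.016430520498513464 front in tool [ 0.05762569 -0.00024586 -0.01014491] back [-5.52935750e-02 -1.81901474e-05 -1.01603201e-02]
seat+c [0.58140746 0.04486967] [0.58111508 0.04442679]
```

View pics/c3.png

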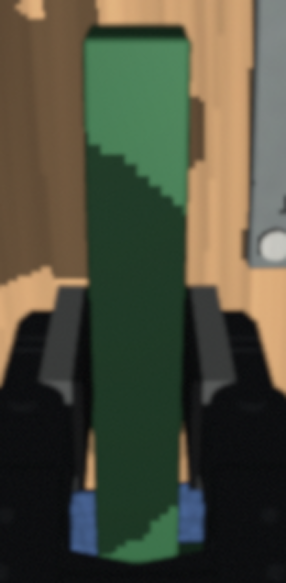

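The stick is held level, with its centre about 2 mm behind the TCP. Next I go above the channel, short of the follower, and check alignment.

Call:
jog_arm(motion=[[0.3, 0.9, 0, -0.08, 0.1], [0.3, 0.9, 0, 0, 0.1], [0.26, 0.74, 0, 0, 0.1], [0, 0, 0, 0, 0.1], [0, 0, 1, 0, 0.1], [0, 0, 1, 0, 0.1], [0, 0, 0.66, 0, 0.1], [0, 0, 0, 0, 0.1], [0, 0, 0, 0, 0.1]])

```text
clock: 8.35
position: [0.5807, 0.0357, 0.0709]
tool_rot: [-3.141, 0.0, 1.54]
force: [0.4, -0.4, -0.1]
grip_width: 0.0173
finger_force: 34.6
```

```bash
python3 - <<'E'
from h import *
f=grab('wrist','w3'); s=f['s']; print(s['position'],s['tool_rot'],s['force'])
im=cv2.imread('pics/w3.png'); cv2.imwrite('pics/c4.png',cv2.resize(im[20:320,220:420],None,fx=2,fy=2,interpolation=cv2.INTER_CUBIC))
E
```

```text
[0.58073989 0.03567547 0.07092261] [-3.14123485e+00  2.90694136e-05  1.53966694e+00] [ 0.42453372 -0.35303846 -0.05152738]
```

View pics/c4.png

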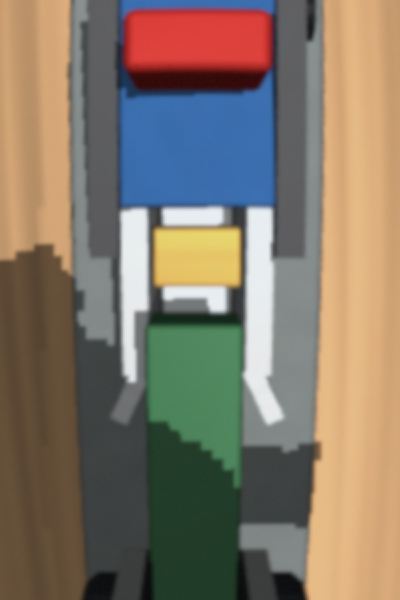

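Stick front edge at crop (196,322) and gold face at (196,287) share a centreline, and the walls straddle it evenly, so the lateral fit is good to about half a millimetre.

```bash
python3 - <<'E'
from h import *
f=load('w3');s=f['s'];Rt=R.from_euler('xyz',s['tool_rot']).as_matrix()
for n,u,v,z in [('stick',318,181,s['position'][2]+.010),('gold',318.2,163.3,.054),('wallL',294.5,190,.056),('wallR',343.5,190,.056)]: print(n,(pix(f,u,v,z)-s['position'])@Rt)
E
```

```text
stick [ 5.84963858e-02  2.34375343e-05 -1.00017095e-02]
gold [0.0620777  0.00016555 0.01692075]
wallL [ 0.05073021 -0.01003559  0.01492473]
wallR [0.05075629 0.01107806 0.01491718]
```

Call:
jog_arm(motion=[[-0.06, 0.012, 0, 0, 0.1], [0, 0, 0.2, 0, 0.1], [0, 0, 0.2, 0, 0.1], [0, 0, 0.2, 0, 0.1], [0, 0, 0, 0, 0.1], [0, 0, 0, 0, 0.1]])

```text
clock: 9.0
position: [0.5811, 0.0339, 0.0523]
tool_rot: [-3.141, -0.0, 1.54]
force: [-0.0, -0.2, -0.8]
grip_width: 0.0167
finger_force: 34.6
```

Call:
jog_arm(motion=[[0.05, 0, 0, 0, 0.1], [0.05, 0, 0, 0, 0.1], [0, 0, 0, 0, 0.1], [0, 0, 0, 0, 0.1]])

```text
clock: 9.4
position: [0.5813, 0.0369, 0.0526]
tool_rot: [3.141, -0.0, 1.54]
force: [0.0, 0.5, -0.4]
grip_width: 0.0171
finger_force: 34.6
```

Call:
jog_arm(motion=[[0.03, 0, 0, 0, 0.1], [0, 0, 0, 0, 0.1], [0, 0, 0, 0, 0.1]])

```text
clock: 9.7
position: [0.5814, 0.0377, 0.0525]
tool_rot: [3.142, -0.0, 1.54]
force: [0.8, -1.0, -2.0]
grip_width: 0.0166
finger_force: 34.6
```

Call:
jog_arm(motion=[[0.03, 0, 0, 0, 0.1], [0, 0, 0, 0, 0.1], [0, 0, 0, 0, 0.1]])

```text
clock: 10.0
position: [0.5813, 0.0386, 0.0525]
tool_rot: [-3.142, -0.0, 1.54]
force: [-0.5, -0.1, -1.1]
grip_width: 0.0169
finger_force: 34.6
```

Call:
jog_arm(motion=[[0.03, 0, 0, 0, 0.1], [0, 0, 0, 0, 0.1], [0, 0, 0, 0, 0.1]])

```text
clock: 10.3
position: [0.5814, 0.0395, 0.0525]
tool_rot: [-3.142, -0.0, 1.54]
force: [0.6, -1.1, -0.3]
grip_width: 0.017
finger_force: 34.6
```

Call:
jog_arm(motion=[[0.03, 0, 0, 0, 0.1], [0, 0, 0, 0, 0.1], [0, 0, 0, 0, 0.1]])

```text
clock: 10.6
position: [0.5814, 0.0399, 0.0525]
tool_rot: [-3.141, 0.001, 1.54]
force: [0.4, -3.5, -0.6]
grip_width: 0.0169
finger_force: 34.7
```

Call:
jog_arm(motion=[[0.03, 0, 0, 0, 0.1], [0, 0, 0, 0, 0.1], [0, 0, 0, 0, 0.1]])

```text
clock: 10.9
position: [0.5814, 0.041, 0.0525]
tool_rot: [-3.141, 0.0, 1.54]
force: [-1.1, -5.3, -0.6]
grip_width: 0.0171
finger_force: 34.7
```

Call:
jog_arm(motion=[[0.03, 0, 0, 0, 0.1], [0, 0, 0, 0, 0.1], [0, 0, 0, 0, 0.1]])

```text
clock: 11.2
position: [0.5814, 0.042, 0.0525]
tool_rot: [-3.142, 0.0, 1.54]
force: [0.0, -4.9, -1.5]
grip_width: 0.017
finger_force: 34.7
```

Call:
jog_arm(motion=[[0.05, 0, 0, 0, 0.1], [0.05, 0, 0, 0, 0.1], [0.05, 0, 0, 0, 0.1], [0.05, 0, 0, 0, 0.1], [0, 0, 0, 0, 0.1], [0, 0, 0, 0, 0.1]])

```text
clock: 11.8
position: [0.5816, 0.0475, 0.0525]
tool_rot: [-3.141, 0.001, 1.54]
force: [-1.5, -6.4, -0.4]
grip_width: 0.0167
finger_force: 34.7
```

Call:
jog_arm(motion=[[0.02, 0, 0, 0, 0.1], [0, 0, 0, 0, 0.1], [0, 0, 0, 0, 0.1]])

```text
clock: 12.1
position: [0.5816, 0.0479, 0.0525]
tool_rot: [-3.141, 0.001, 1.54]
force: [-0.3, -7.6, -0.5]
grip_width: 0.0169
finger_force: 34.7
```

```bash
python3 - <<'E'
from h import *
f=grab('wrist','w4'); s=f['s']; print(s['position'],s['tool_rot'],s['force'],s['moment'])
im=cv2.imread('pics/w4.png'); cv2.imwrite('pics/c5.png',cv2.resize(im[20:320,220:420],None,fx=2,fy=2,interpolation=cv2.INTER_CUBIC))
E
```

```text
[0.5816188  0.04794741 0.05247858] [-3.14135328e+00  9.48220898e-04  1.53956370e+00] [-0.2561823  -7.59410377 -0.49045069] [-1.74850419  0.04724194 -0.03411524]
```

View pics/c5.png

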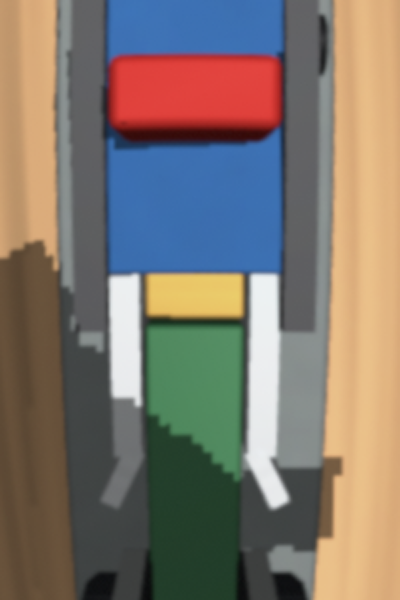

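Call:
jog_arm(motion=[[0.03, 0, 0, 0, 0.1], [0, 0, 0, 0, 0.1], [0, 0, 0.06, 0, 0.1], [0, 0, 0.06, 0, 0.1], [0, 0, 0, 0, 0.1], [0, 0, 0, 0, 0.1]])

```text
clock: 12.75
position: [0.5818, 0.0488, 0.049]
tool_rot: [3.142, 0.001, 1.539]
force: [0.1, -9.6, 3.1]
grip_width: 0.017
finger_force: 35.1
```

Call:
jog_arm(motion=[[0, 0, 0.06, 0, 0.1], [0, 0, 0, 0, 0.1], [0, 0, 0, 0, 0.1]])

```text
clock: 13.05
position: [0.5818, 0.0488, 0.0472]
tool_rot: [3.141, 0.001, 1.539]
force: [-0.2, -8.6, 2.3]
grip_width: 0.0167
finger_force: 35.1
```

Call:
jog_arm(motion=[[0, 0, 0.05, 0, 0.1], [0, 0, 0, 0, 0.1], [0, 0, 0, 0, 0.1]])

```text
clock: 13.35
position: [0.5819, 0.0488, 0.0457]
tool_rot: [3.141, 0.001, 1.539]
force: [0.0, -8.7, 2.1]
grip_width: 0.0172
finger_force: 35.1
```

Call:
jog_arm(motion=[[0, 0, 0.035, 0, 0.1], [0, 0, 0, 0, 0.1], [0, 0, 0, 0, 0.1]])

```text
clock: 13.65
position: [0.5819, 0.0488, 0.0447]
tool_rot: [3.141, 0.001, 1.539]
force: [0.2, -7.9, 2.4]
grip_width: 0.0169
finger_force: 35.1
```

Call:
jog_arm(motion=[[0, 0, 0.03, 0, 0.1], [0, 0, 0, 0, 0.1], [0, 0, 0, 0, 0.1]])

```text
clock: 13.95
position: [0.5819, 0.0489, 0.044]
tool_rot: [3.141, 0.001, 1.54]
force: [-0.9, -8.4, 6.2]
grip_width: 0.0173
finger_force: 35.4
```

Call:
jog_arm(motion=[[0, 0, 0.02, 0, 0.1], [0, 0, 0, 0, 0.1], [0, 0, 0, 0, 0.1]])

```text
clock: 14.25
position: [0.582, 0.0489, 0.0439]
tool_rot: [3.141, 0.001, 1.539]
force: [-4.2, -8.2, 16.2]
grip_width: 0.0173
finger_force: 36.7
```

On the floor at the predicted height. I'll ease off the downward push, back up against the lip, and then release.

Call:
jog_arm(motion=[[0, 0, -0.025, 0, 0.1], [-0.03, 0, 0, 0, 0.1], [0, 0, 0, 0, 0.1], [0, 0, 0, 0, 0.1]])

```text
clock: 14.65
position: [0.5818, 0.048, 0.044]
tool_rot: [3.141, 0.001, 1.54]
force: [0.2, -7.4, 2.8]
grip_width: 0.0171
finger_force: 35.1
```

Call:
jog_arm(motion=[[-0.03, 0, 0, 0, 0.1], [0, 0, 0, 0, 0.1], [0, 0, 0, 0, 0.1]])

```text
clock: 14.95
position: [0.5818, 0.0472, 0.044]
tool_rot: [3.141, 0.001, 1.54]
force: [0.4, -7.6, 2.8]
grip_width: 0.0171
finger_force: 35.1
```

Call:
jog_arm(motion=[[-0.02, 0, 0, 0, 0.1], [0, 0, 0, 0, 0.1], [0, 0, 0, 0, 0.1]])

```text
clock: 15.25
position: [0.5818, 0.0467, 0.044]
tool_rot: [3.141, 0.001, 1.54]
force: [1.0, -6.6, 3.8]
grip_width: 0.0168
finger_force: 35.1
```

Call:
jog_arm(motion=[[-0.02, 0, 0, 0, 0.1], [0, 0, 0, 0, 0.1], [0, 0, 0, 0, 0.1]])

```text
clock: 15.55
position: [0.5818, 0.0466, 0.044]
tool_rot: [3.141, 0.0, 1.54]
force: [0.7, -4.4, 2.8]
grip_width: 0.0164
finger_force: 35.1
```

Call:
jog_arm(motion=[[0, 0, 0, 0, 0.3], [0, 0, 0, 0, 0.4], [0, 0, 0, 0, 0.4], [0, 0, 0, 0, 0.4], [0, 0, -0.3, 0, 0.4], [0, 0, -1, 0, 0.4], [0, 0, -1, 0, 0.4], [0, 0, -1, 0, 0.4], [0, 0, -0.5, 0, 0.2], [0, 0, 0, 0, 0], [0, 0, 0, 0, 0]])

```text
clock: 16.65
position: [0.5814, 0.0465, 0.1575]
tool_rot: [-3.141, 0.0, 1.54]
force: [0.4, -0.7, -0.9]
grip_width: 0.0001
finger_force: 0.0
```

```bash
python3 - <<'E'
from h import *
f=grab('wrist','w5'); s=f['s']; print(s['position'],s['tool_rot'],s['force'],s['grip_width'])
im=cv2.imread('pics/w5.png'); cv2.imwrite('pics/c6.png',cv2.resize(im[:400,200:440],None,fx=1.5,fy=1.5,interpolation=cv2.INTER_CUBIC))
E
```

```text
[0.5813819  0.04654289 0.15752779] [-3.14138476e+00  1.34031826e-04  1.54006275e+00] [ 0.37756441 -0.72775109 -0.94978406] 8.075899383885734e-05
```

View pics/c6.png

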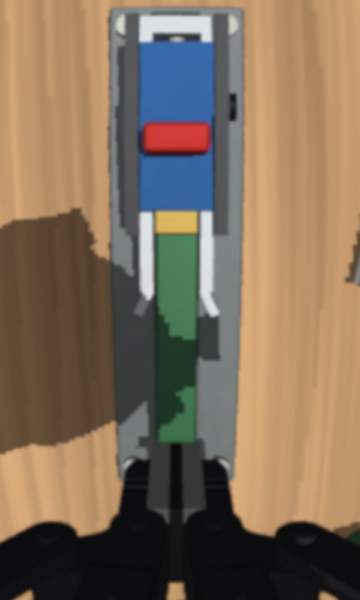

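The stick lies in the channel against the gold follower (front edge at crop (177,234)); the red tab is at (177,137). Measuring both.

```bash
python3 - <<'E'
from h import *
f=load('w5');s=f['s'];Rt=R.from_euler('xyz',s['tool_rot']).as_matrix()
for n,u,v,z in [('front',177,234,.054),('goldback',177,211,.054),('tabfar',177,122,.084),('tabnear',177,149,.084),('tabL',143,135,.084),('tabR',210,135,.084),('stickL',156,330,.054),('stickR',197,330,.054)]:
    p=pix(f,200+u/1.5,v/1.5,z); print(n,p.round(4),((p-s['position'])@Rt).round(4))
E
```

```text
front [0.5834 0.1043 0.054 ] [0.0578 0.0003 0.1035]
goldback [0.5837 0.1145 0.054 ] [0.068  0.0003 0.1035]
tabfar [0.5847 0.1505 0.084 ] [0.104  0.0002 0.0735]
tabnear [0.5844 0.1399 0.084 ] [0.0934 0.0002 0.0735]
tabL [0.5717 0.1459 0.084 ] [ 0.099  -0.0127  0.0735]
tabR [0.5971 0.1451 0.084 ] [0.099  0.0127 0.0735]
stickL [0.5725 0.0607 0.054 ] [ 0.0139 -0.0093  0.1035]
stickR [0.5913 0.0602 0.054 ] [0.0139 0.0095 0.1035]
```

Call:
jog_arm(motion=[[0.9, 0, 0, 0, 0], [0.9, 0, 0, 0, 0], [0.9, 0, 0, 0, 0], [0.9, 0, 0, 0, 0], [0.73, 0, 0, 0, 0], [0, 0, 0, 0, 0], [0, 0, 1, 0, 0], [0, 0, 1, 0, 0], [0, 0, 0.6, 0, 0], [0, 0, 0.2, 0, 0], [0, 0, 0, 0, 0], [0, 0, 0, 0, 0]])

```text
clock: 17.9
position: [0.5859, 0.1765, 0.0744]
tool_rot: [3.141, -0.0, 1.54]
force: [0.7, 0.4, 0.6]
grip_width: 0.0
finger_force: 0.0
```

Call:
jog_arm(motion=[[-0.2, 0, 0, 0, 0], [-0.1, 0, 0, 0, 0], [-0.1, 0, 0, 0, 0], [-0.1, 0, 0, 0, 0], [-0.1, 0, 0, 0, 0], [0, 0, 0, 0, 0]])

```text
clock: 18.5
position: [0.5852, 0.1583, 0.074]
tool_rot: [3.141, -0.0, 1.54]
force: [0.4, 0.8, 1.2]
grip_width: 0.0003
finger_force: 0.1
```

Call:
jog_arm(motion=[[-0.1, 0, 0, 0, 0], [-0.1, 0, 0, 0, 0], [-0.1, 0, 0, 0, 0], [-0.1, 0, 0, 0, 0], [-0.1, 0, 0, 0, 0]])

```text
clock: 19.0
position: [0.5846, 0.1433, 0.0739]
tool_rot: [3.141, -0.0, 1.54]
force: [0.7, 2.5, 2.4]
grip_width: -0.0
finger_force: 1.6
```

Call:
jog_arm(motion=[[-0.1, 0, 0, 0, 0], [-0.1, 0, 0, 0, 0], [-0.1, 0, 0, 0, 0], [-0.1, 0, 0, 0, 0], [-0.1, 0, 0, 0, 0]])

```text
clock: 19.5
position: [0.5841, 0.1283, 0.0738]
tool_rot: [3.142, -0.0, 1.54]
force: [1.0, 2.7, 3.0]
grip_width: 0.0003
finger_force: 1.6
```

Call:
jog_arm(motion=[[-0.1, 0, 0, 0, 0], [-0.1, 0, 0, 0, 0], [-0.05, 0, 0, 0, 0], [0, 0, 0, 0, 0]])

```text
clock: 19.9
position: [0.5837, 0.1205, 0.0737]
tool_rot: [-3.141, 0.001, 1.54]
force: [0.8, 0.3, 0.1]
grip_width: 0.0
finger_force: 0.2
```

Call:
jog_arm(motion=[[-0.05, 0, 0, 0, 0], [-0.05, 0, 0, 0, 0], [-0.05, 0, 0, 0, 0], [-0.05, 0, 0, 0, 0]])

```text
clock: 20.3
position: [0.5835, 0.115, 0.0737]
tool_rot: [-3.141, -0.0, 1.54]
force: [-0.3, 2.9, -1.3]
grip_width: -0.0002
finger_force: 1.6
```

Call:
jog_arm(motion=[[-0.04, 0, 0, 0, 0], [-0.04, 0, 0, 0, 0]])

```text
clock: 20.5
position: [0.5835, 0.1125, 0.0737]
tool_rot: [-3.141, 0.0, 1.54]
force: [-0.2, 3.2, -1.2]
grip_width: 0.0002
finger_force: 1.5
```

Call:
jog_arm(motion=[[-0.04, 0, 0, 0, 0], [-0.02, 0, 0, 0, 0]])

```text
clock: 20.7
position: [0.5835, 0.112, 0.0738]
tool_rot: [3.142, -0.002, 1.541]
force: [-0.3, 11.1, -3.2]
grip_width: -0.0001
finger_force: 5.4
```

The rail stopped at y 0.112, exactly the predicted home position. I'll back off, lift and check.

Call:
jog_arm(motion=[[0.15, 0, 0, 0, 0], [0.4, 0, 0, 0, 0], [0, 0, -0.5, 0, 0], [0, 0, -1, 0, 0], [-0.8, 0, -1, 0, 0], [-1, 0, -1, 0, 0], [-1, 0, 0, 0, 0], [-1, 0, 0, 0, 0], [0, 0, 0, 0, 0], [0, 0, 0, 0, 0]])

```text
clock: 21.7
position: [0.5807, 0.0129, 0.1798]
tool_rot: [3.141, 0.0, 1.539]
force: [0.7, 0.6, -0.5]
grip_width: -0.0004
finger_force: 0.0
```

```bash
python3 - <<'E'
from h import *
f=grab('wrist','w6'); s=f['s']; print(s['position'],s['tool_rot'],s['force'])
cv2.imwrite('pics/c7.png',cv2.resize(cv2.imread('pics/w6.png')[:400,200:440],None,fx=1.5,fy=1.5,interpolation=cv2.INTER_CUBIC))
E
```

```text
[0.58068367 0.01293175 0.17977088] [3.14087004e+00 1.06992795e-04 1.53897878e+00] [ 0.71124744  0.61859277 -0.47202642]
```

View pics/c7.png

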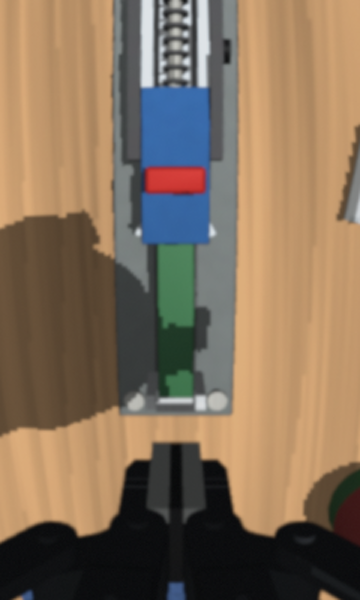

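The picture shows the rail over the stick, its tab at crop (176,180), and the stick's tail end tight against the lip at (176,398). A final number check, then hand-in.

```bash
python3 - <<'E'
from h import *
f=load('w6')
t=[pix(f,200+176/1.5,v/1.5,.084)[1] for v in (167,190)]; b=pix(f,200+176/1.5,397/1.5,.054)
print(t,np.mean(t),b)
if abs(np.mean(t)-.0947)<.004 and abs(b[1]+.0151)<.004: print(bot.job_done())
E
```

```text
[np.float64(0.10006067816613017), np.float64(0.09021272365514924)] 0.0951367009106397 [ 0.57980851 -0.0149075   0.054     ]
the job is handed in; nothing more can be done
None
```

The green stick is seated flat behind the heel lip under spring pressure, the blue rail is fully home over it, and the arm was clear of everything when I handed the job in at about 22 s.

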